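# Clamp the cheese in the product vise

### The job

Clamp the loose block of hard cheese in the product vise on the counter, ready for cutting: with the cam lever still open, push the sliding jaw along until the cheese is snug between its pad and the backstop, pushing gently so that the cheese is not crushed. Then throw the cam lever over centre so that it snaps home and the cheese is held firmly, without forcing the jaw or the lever, and leave the other things on the counter where they are.

Things in the scene. Friction and masses are not known exactly. Their poses are not given: they have to be found in the camera images.
- vise: The product vise, fixed to the counter: a white cutting board 112 mm wide (x), 350 mm long (y), its top 26 mm above the table, between two steel rails (14 mm wide, at x = -65 and +65 mm, tops 32 mm above the table). Origin on the table under its centre. y is the clamping direction: the jaw slides to +y and pushes the cheese to the backstop at the +y end.
- board_end (a point): Point on the board's top near its +y end (vise y = 107 mm) where the backstop is bolted in slots: an upright bent steel plate 92 mm wide, 56 mm high. Its face towards the cheese stands up to 25 mm before or behind this point; the setting is not given and has to be felt or seen. It does not give way.
- jaw: The sliding jaw, an aluminium saddle across both rails, 158 mm wide (x), 60 mm long (y), axes as the vise. Origin on the board's top, midway between the rails, straight under the lever's pivot; its pad's face is at y = +48 mm. Lever at 0: it slides along y against about 3.5 N of drag and stays where left. Lever home: braked fast on the rails.
- jaw_back (a point): Centre of the jaw's flat upright back (y = -30 mm on the jaw), the face to push towards the backstop: 52 mm wide, from 12 to 50 mm above the board; this point is 30 mm above the board.
- pad: The jaw's sprung steel pad, 60 mm wide, 42 mm high, axes as the jaw. Its origin lies at the jaw's origin while unloaded with the lever at 0; its face is 48 mm ahead of it. It gives 1 mm per 6 N, up to 11 mm. Throwing the lever drives it only about 4 mm forward, so it clamps (about 18 to 25 N) only if the jaw was brought up snug before.
- lever (a joint): Angle of the cam lever on the jaw, swinging level: 0 open, 1.85 rad home on its stop, growing anticlockwise from above. At 0 it points 170 degrees anticlockwise of the vise's x axis; home, back away from the cheese. It starts at 0 and springs back if let go early. The jaw's brake bites from 0.15; it resists up to 0.9 N m near 1.0 (10 N at the grip), passes centre at 1.6, then snaps home.
- lever_pivot (a point): The lever's upright pivot axis at the lever's mid height, 59 mm above the board, 85 mm above the table. x axis along the lever, outwards.
- lever_grip (a point): Middle of the lever's black grip, 90 mm from the pivot, at mid height; x axis along the lever, outwards. The lever is 117 mm long from the pivot, 16 mm wide, 14 mm high, with flat upright sides.
- cheese: The hard cheese lying loose on the board between pad and backstop: a block 71 mm (x) by 85 mm (y, the clamped length) by 60 mm high, rind on its +x side, 0.3 to 0.5 kg. Origin under its centre. It slides on the board under 1.5 to 3.6 N.
- wedge: Bystander: a wedge cut from a wheel of hard cheese, 150 mm long, 75 mm high; origin under its pointed end.
- round_cheese: Bystander: a small pale round cheese, 110 mm across, 48 mm high; origin under its centre.
- knife: Bystander: a cheese knife lying flat in front of the vise, 240 mm long, up to 20 mm high, wooden handle; origin near its middle, on the table.
- offcut: Bystander: a flat offcut of cheese, about 46 x 60 x 26 mm, lying in front of the vise; origin under its centre.
- jar: Bystander: a jar with a steel cap, 72 mm across, 95 mm high; origin under its centre.
- tub: Bystander: a white bowl, 92 mm across, 62 mm high; origin under its centre.
- plane: Bystander: a cheese plane with a wooden handle and steel blade, lying flat, 235 mm long, 16 mm high; origin near its middle.
Not all that is in view belongs to the job. What is shaped like the cheese but black is not meant.

How it is judged (in metres and radians):
On the way:
1. the jaw's pad has moved the cheese along the board and presses on it, with the lever still open (contact force between pad and cheese above 1 N and distance of cheese from where it was at the start of the episode above 0.012 m and value of joint lever below 0.4 rad), for 0.1 s.
At the end, for the whole second after the job is handed in: The lever has snapped home (beyond 1.77 rad) and stays there; the cheese lies flat on the board (within 0.1 rad, not lifted 5 mm), square in the vise within 0.06 rad, at rest, and the pad presses it against the backstop with more than 12 N (value of joint lever above 1.77 rad and contact force between pad and cheese above 12 N and linear speed of cheese below 0.01 m/s and angle between cheese's own z axis and vertical below 0.1 rad and angle between the y axis of cheese and the y axis of vise, either way round below 0.06 rad and height (world z) of cheese below 0.031 m); the robot touches nothing.
It fails at once if the pad squeezes the cheese with more than 30 N (contact force between pad and cheese above 30 N).
It fails at once if the gripper or arm pushes on the jaw, its lever or pad with more than 30 N (contact force between any of the fingers, the arm and jaw above 30 N).
It fails at once if a bystander is moved by more than 30 mm (distance of any of wedge, round_cheese, knife, offcut, jar, tub, plane from where it was at the start of the episode above 0.03 m).
It also fails if it takes over 67 s, if anything falls off the work surface, if the arm or the gripper's body presses on something with over 40 N, if the wrist force passes 120 N, or if a joint passes its speed limit or range.

### The arm

A 6-joint arm with a two-finger parallel gripper is mounted at the origin on the work surface. World frame = base frame: x ahead of the robot, y to its left, z up, the work surface at z = 0. Lengths are in mm, angles in rad, forces in N, time in s.
With the tool pointing down it reaches from about 300 to 750 mm from the base axis. Payload 8.5 kg.
Tool frame: the origin (TCP) lies midway between the tips of the shut fingers; the grasp point (between the pads) lies 19 mm behind it; x points along the fingers, y is the direction in which the jaws open and shut, and the axes are right-handed (so a half turn about x gives the same grasp; the last joint's range is limited). The gripper opens to 88 mm and grips with 3 to 60 N. Pads are 18 mm wide; open, the fingers measure 123 mm over their backs; the gripper's body (75 mm by 187 mm) begins 45 mm behind the grasp point.
Start: joints at [-1.522, 0.381, 1.297, -0, 1.464, -0.215], TCP at [143.408, -530.956, 238.748] pointing down, gripper open.
Joint ranges: [-3.11, 3.11], [-0.89, 2.33], [0.22, 2.48], [-1.42, 4.56], [0.17, 2.85], [-2.88, 2.88]. Speed limits (rad/s): [2.39, 2.39, 3.14, 3.14, 3.14, 3.14].

### API

Orientations are given as a unit quaternion [x, y, z, w].
In Python, from station import observe, capture, arm gives the robot as it stands.
- The arm moves only by the tool play_rows, never from a script. Its argument "rows" is a list of rows, each a list of 4 numbers: the shift along the world's x, y, z in mm, then the turn about the world's z in rad. In form: [[dx, dy, dz, roll], ...]. A call has 1 to 5 rows; each row shifts and turns the commanded pose from where the row before left it; what a row does not reach is not made up. A row lasts 1/12 s, in which the tool goes at most 41.7 mm and 7.16 degrees, less where a joint would pass 70% of its speed; a pose out of reach is approached as far as the arm can. A call with a gripper value outside its range is refused whole. "gripper" is the closure, from -1 (fully open) to 1 (shut), set as the call begins (left out, the last holds). The fingers move at their own pace and stop on an object; "newtons" is the grip in N (left out, the last holds). Time passes only in rows, so rows that do not move let the fingers close. It gives the time, the measured TCP pose, the force and the opening at its end, in the units of the state.
- observe(): the state, without advancing time (a new reading comes with each control period).
- capture(name): name is "scene" or "side" or "wrist"; returns a dict with "color" (384x512x3 uint8, red, green, blue), "K" (3x3 intrinsics, pixels), "world_from_camera" (4x4, takes a point from camera to world coordinates); the wrist camera has in their place "T_tool_cam" (4x4, takes a point from camera to tool coordinates, whose origin is the TCP and whose axes are the tool frame's). Camera axes: x right, y down, z forward; pixel columns grow to the right and rows downward; lengths in mm; the calibration is good to about 2 mm. The wrist camera is an equidistant fisheye: a pixel r from the principal point sees the ray r / f radians off the axis. A picture is of the moment at which its call begins: read the wrist's pose just before it. There is no depth.
- arm.finish_job(): hands the job in, once; it reports no verdict.
The state is a dict: "time": time; "qpos": joint angles; "qd": joint speeds; "effort": joint torques, N m; "position": TCP position; "ee_rot": TCP orientation; "ft_force": force on the tool from outside, world axes, zero at the start; "ft_torque": the same for the moment, N m; "opening": finger opening in mm.
Only numpy, scipy, OpenCV 4.12 (cv2) and the standard library are available. Lean on these libraries where they do the work, as an engineer would, in place of code of your own. Each camera call takes 0.05 s, during which the arm holds its last target. There are 200 camera calls.

## Working session

There is one attempt and no reset: what is moved stays moved. The work goes in short steps, Python scripts to look and compute and a tool call to move; the robot and the scene stay as the last step left them, time stands still between calls to the robot, and variables do not carry over. Pictures are saved under pics/ and viewed, about 8 in all and at most 12, crops included, and the job is handed in when it is done.

Besides the shell and the picture viewer there is one more tool, called after ">>>" as name([rows], argument=value, ...), one row to a line, values as JSON. play_rows: Moves the arm, as the interface text tells. Its arguments: {"type":"object","properties":{"rows":{"type":"array","items":{"type":"array","items":{"type":"number"}}},"gripper":{"type":"number"},"newtons":{"type":"number"}},"required":["rows"]}

```bash
mkdir -p pics && cat > h.py <<'E'
import numpy as np, cv2
from station import observe, capture, arm
def grab(n,f):
    c=capture(n); cv2.imwrite('pics/'+f,c['color'][:,:,::-1]); np.savez('pics/'+f+'.npz',**{k:v for k,v in c.items()}); return c
def ray(c,u,v,z):
    K=c['K'];T=c['world_from_camera']
    d=T[:3,:3]@np.linalg.inv(K)@np.array([u,v,1.]);o=T[:3,3]
    return o+d*(z-o[2])/d[2]
def proj(c,p):
    T=np.linalg.inv(c['world_from_camera']);q=T[:3,:3]@np.array(p,float)+T[:3,3];q=c['K']@q;return q[:2]/q[2]
E
python3 - <<'E'
from h import *
a=grab('scene','scene.png');b=grab('side','side.png')
cv2.imwrite('pics/both.png',cv2.resize(np.vstack([a['color'],b['color']])[:,:,::-1],None,fx=.78,fy=.78))
for c in(a,b):print(c['world_from_camera'].round(2),c['K'].round(1))
print(observe())
E
```

```text
[[ 1.90000e-01  8.30000e-01 -5.30000e-01  1.35784e+03]
 [ 9.80000e-01 -1.60000e-01  1.00000e-01 -1.79050e+02]
 [ 0.00000e+00 -5.40000e-01 -8.40000e-01  1.34656e+03]
 [ 0.00000e+00  0.00000e+00  0.00000e+00  1.00000e+00]] [[473.2   0.  262.4]
 [  0.  473.2 193.9]
 [  0.    0.    1. ]]
[[-8.6000e-01 -3.3000e-01  3.9000e-01  6.8990e+01]
 [-5.1000e-01  5.2000e-01 -6.8000e-01  8.2559e+02]
 [ 2.0000e-02 -7.9000e-01 -6.2000e-01  8.6320e+02]
 [ 0.0000e+00  0.0000e+00  0.0000e+00  1.0000e+00]] [[403.4   0.  259.2]
 [  0.  403.4 190.3]
 [  0.    0.    1. ]]
{'time': 0.1, 'qpos': array([-1.52229129e+00,  3.81118639e-01,  1.29816107e+00,  2.29166373e-05,
        1.46359984e+00, -2.15293902e-01]), 'qd': array([ 0.00159762, -0.00017277, -0.00100985,  0.00078387, -0.00148903,
        0.00053458]), 'effort': array([ 5.00863680e-03, -4.38654435e+01, -2.24911147e+01,  7.16054533e-02,
        3.42333026e-02, -6.00256203e-05]), 'position': array([ 143.40658984, -530.71430079,  238.21293607]), 'ee_rot': array([ 0.70101065,  0.09344866, -0.7009188 ,  0.0925432 ]), 'ft_force': array([-0.57327593, -0.17174533, -0.07619903]), 'ft_torque': array([ 0.05150388,  0.0678854 , -0.02642909]), 'opening': 87.99794503688535}
```

View pics/scene.png

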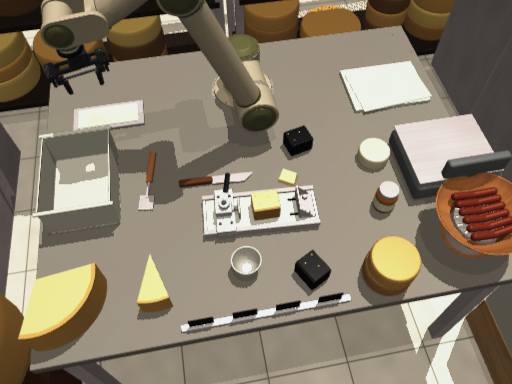

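View pics/side.png

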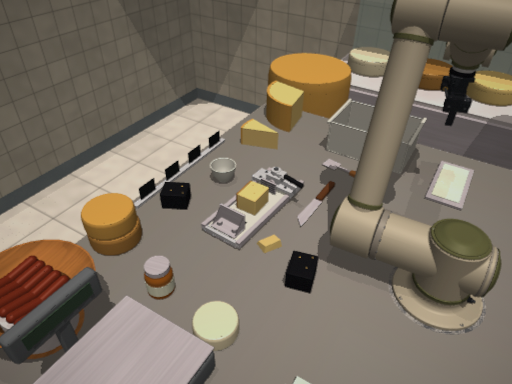

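The vise is at scene px (203–318, 175–235), with the jaw and lever at its left and the backstop at its right. The yellow block on the board at (265,204) is the cheese. The black blocks at (297,140) and (313,268) are decoys, and the offcut at (288,177) lies off the board. I'll enlarge to confirm.

```bash
python3 - <<'E'
import cv2,numpy as np
a=cv2.imread('pics/scene.png')[165:245,170:330];b=cv2.imread('pics/side.png')[160:250,190:350]
cv2.imwrite('pics/crop.png',np.vstack([cv2.resize(a,(560,280),interpolation=2),cv2.resize(b,(560,315),interpolation=2)]))
E
```

```text
(no output)
```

View pics/crop.png

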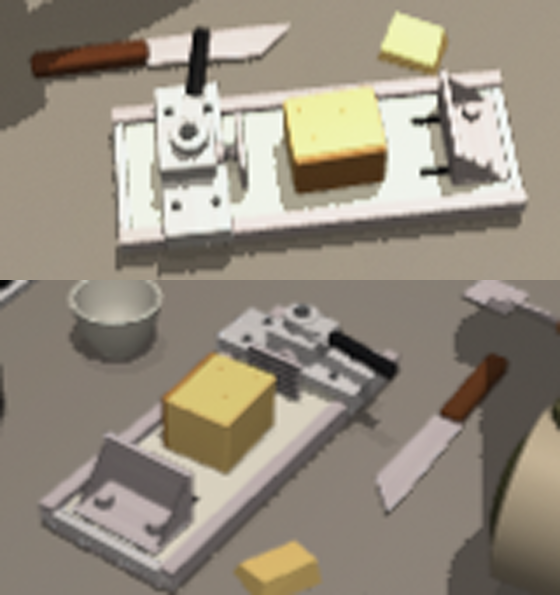

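The crop shows the yellow cheese with its orange rind on the board between the pad and the backstop, and the black lever grip pointing towards the robot. Now I'll compute the vise pose.

```bash
python3 - <<'E'
from h import *
a=dict(np.load('pics/scene.png.npz'));b=dict(np.load('pics/side.png.npz'))
def s(u,v,z):return ray(a,170+u/3.5,165+v/3.5,z)
C=[s(112,112,32),s(500,73,32),s(525,203,32),s(118,240,32)]
print(np.round(C)); c=np.mean(C,0);print('c',c)
for i in range(4):
  d=C[(i+1)%4]-C[i];print(np.linalg.norm(d),np.degrees(np.arctan2(d[1],d[0])))
# triangulate
def tri(p,q):
  def od(c,u,v):
    T=c['world_from_camera'];d=T[:3,:3]@np.linalg.inv(c['K'])@[u,v,1.];return T[:3,3],d/np.linalg.norm(d)
  o1,d1=od(a,170+p[0]/3.5,165+p[1]/3.5);o2,d2=od(b,190+q[0]/3.5,160+(q[1]-280)/3.5)
  t=np.linalg.lstsq(np.c_[d1,-d2],o2-o1,rcond=None)[0];A=o1+t[0]*d1;B=o2+t[1]*d2
  return ((A+B)/2).round(1),np.linalg.norm(A-B).round(1)
print('pivot',tri((187,130),(304,312)))
print('gripend',tri((202,30),(394,370)))
print('blacktop start',tri((193,90),(335,338)))
print('plane corner',tri((446,74),(110,438)))
print('cheese TL,BR..',[s(*p,86).round() for p in((286,95),(380,90),(386,152),(290,160))])
print('knife',[s(*p,5).round() for p in((35,65),(290,28),(145,52))],'offcut',[s(*p,20).round() for p in((395,15),(445,40),(425,72),(380,52))])
E
```

```text
[[ 499. -216.   32.]
 [ 525.  153.   32.]
 [ 667.  141.   32.]
 [ 636. -227.   32.]]
c [581.67381298 -37.33292639  32.        ]
370.2418027386614 86.04205196273402
142.9101315053055 -5.013653744824294
369.26091834292976 -94.91087361978508
136.7540965348213 175.37122768577166
pivot (array([ 569.9, -150.8,   91.4]), np.float64(0.9))
gripend (array([ 460.4, -121.3,   86.2]), np.float64(0.3))
blacktop start (array([ 527.4, -137.9,   86.7]), np.float64(4.9))
plane corner (array([589.6, 100.1, 117.5]), np.float64(47.2))
cheese TL,BR.. [array([546., -57.,  86.]), array([557.,  28.,  86.]), array([622.,  19.,  86.]), array([614., -66.,  86.])]
knife [array([ 413., -284.,    5.]), array([416., -32.,   5.]), array([ 418., -177.,    5.])] offcut [array([431.,  71.,  20.]), array([469., 113.,  20.]), array([502.,  85.,  20.]), array([471.,  48.,  20.])]
```

```bash
python3 - <<'E'
from h import *
from scipy.spatial.transform import Rotation as R
s=observe();M=R.from_quat(s['ee_rot']).as_matrix();print(M.round(3))
print('y axis yaw',np.degrees(np.arctan2(M[1,1],M[0,1])))
c=capture('wrist');print(c['T_tool_cam'].round(3),c['K'])
E
```

```text
[[-0.     0.261 -0.965]
 [ 0.001 -0.965 -0.261]
 [-1.    -0.001 -0.   ]]
y axis yaw -74.88556457938907
[[  -0.      -0.303    0.953 -146.04 ]
 [   1.       0.       0.      -0.346]
 [  -0.       0.953    0.303  -78.786]
 [   0.       0.       0.       1.   ]] [[297.31863964   0.         252.40887856]
 [  0.         297.31863964 194.81380021]
 [  0.           0.           1.        ]]
```

>>> play_rows([
  [30, 10, 10, 0],
  [40, 10, 10, 0],
  [40, 10, 10, 0],
  [40, 10, 10, 0],
  [40, 10, 10, 0],
], gripper=1, newtons=20)

```text
time: 0.57
position: [332.2, -480.8, 288.4]
ee_rot: [-0.701, -0.093, 0.701, -0.093]
ft_force: [-1.2, -0.7, -0.7]
opening: 56.9
```

>>> play_rows([
  [23, 36, 0, 0.12],
  [23, 36, 0, 0.12],
  [23, 34, 0, 0.12],
  [23, 34, 0, 0.12],
  [23, 34, 0, 0.12],
])

```text
time: 0.98
position: [445.1, -307.5, 287.9]
ee_rot: [-0.641, -0.298, 0.641, -0.298]
ft_force: [-0.2, -0.3, 0.5]
opening: 23.5
```

>>> play_rows([
  [23, 34, 0, 0.12],
  [23, 34, 0, 0.12],
  [23, 34, 0, 0.12],
  [23, 34, 0, 0.12],
  [23, 34, 0, 0.12],
])

```text
time: 1.4
position: [560.1, -137.4, 287.9]
ee_rot: [-0.525, -0.474, 0.525, -0.474]
ft_force: [0.9, 0.2, 0.3]
opening: 0.5
```

>>> play_rows([
  [5, 5, 0, 0.02],
  [0, 0, 0, 0],
])

```text
time: 1.57
position: [565.3, -132.4, 287.5]
ee_rot: [-0.52, -0.479, 0.52, -0.479]
ft_force: [0.3, -0.3, -0.4]
opening: 0.5
```

```bash
python3 - <<'E'
from h import *
s=observe();print(s['position'],s['ee_rot'],s['qpos'],s['ft_force'],s['opening'])
c=capture('wrist');np.savez('pics/w1.npz',pos=s['position'],q=s['ee_rot'],**c)
cv2.imwrite('pics/w1.png',cv2.resize(c['color'][:,:,::-1],(800,600),interpolation=2))
E
```

```text
[ 565.335445   -132.37248826  287.49943433] [-0.52023249 -0.47909444  0.5203698  -0.47858326] [-4.33822930e-01  4.08412688e-01  1.11270110e+00  9.76291839e-05
  1.62122104e+00 -3.50869666e-01] [ 0.28026753 -0.30645149 -0.44280014] 0.4987582554542411
```

View pics/w1.png

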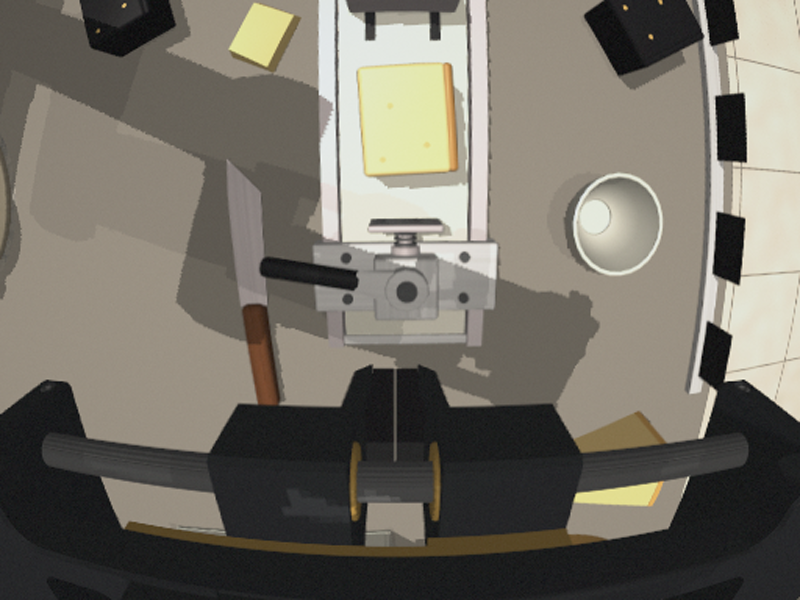

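The wrist view shows the pivot at (407,292), the pad's face at y≈221, the cheese top at (360–455, 65–175), the backstop's face at y≈12 with its lower edge near the slots, and the grip from (262,268) to (355,280).

```bash
cat >> h.py <<'E'
from scipy.spatial.transform import Rotation as R
def wray(f,u,v,z):
    c=np.load(f);K=c['K'];p=np.array([u/1.5625-K[0,2],v/1.5625-K[1,2]]);r=np.hypot(*p);th=r/K[0,0]
    d=np.array([*(p/r*np.sin(th)),np.cos(th)]);T=c['T_tool_cam'];W=R.from_quat(c['q']).as_matrix()
    d=W@T[:3,:3]@d;o=W@T[:3,3]+c['pos'];return o+d*(z-o[2])/d[2]
E
python3 - <<'E'
from h import *
f='pics/w1.npz'
M=R.from_quat(np.load(f)['q']).as_matrix();print('tool y yaw',np.degrees(np.arctan2(M[1,1],M[0,1])))
P=lambda *a:wray(f,*a).round(1)
def ang(a,b):d=b-a;return np.degrees(np.arctan2(d[1],d[0])).round(2)
L=P(329,344,32),P(319,60,32);print('left rail outer',L,ang(*L))
Rr=P(481,344,32),P(487,60,32);print('right rail',Rr,ang(*Rr))
print('pivot top',P(407,292,95))
g=P(262,268,85),P(357,281,85);print('grip',g,ang(*g))
print('padface',P(370,221,68),P(440,221,68))
ch=[P(358,70,86),P(449,64,86),P(455,170,86),P(366,176,86)];print('cheese',ch,ang(ch[3],ch[0]),ang(ch[2],ch[1]))
print('backstop face: top z82',P(348,11,82),P(459,11,82))
print('jaw corners',P(313,245,60),P(497,242,60))
print('jaw back edge',P(375,318,76),P(437,318,76))
E
```

```text
tool y yaw -4.752585482504205
left rail outer (array([ 496.7, -214.8,   32. ]), array([515.2,  42.3,  32. ])) 85.88
right rail (array([ 639.6, -226.9,   32. ]), array([658.4,  31.3,  32. ])) 85.84
pivot top [ 573.3 -151.9   95. ]
grip (array([ 460.8, -125.4,   85. ]), array([ 535.3, -142.7,   85. ])) -13.07
padface [548.7 -99.   68. ] [ 603.9 -103.4   68. ]
cheese [array([551. ,  17.9,  86. ]), array([617.9,  17.5,  86. ]), array([616.1, -63.2,  86. ]), array([550. , -62.7,  86. ])] 89.29 88.72
backstop face: top z82 [547.   67.5  82. ] [630.   61.4  82. ]
jaw corners [ 499.4 -115.4   60. ] [ 651.  -125.1   60. ]
jaw back edge [ 545.7 -177.3   76. ] [ 596.2 -181.5   76. ]
```

>>> play_rows([
  [0, -30, -25, 0.01],
  [0, -30, -25, 0],
  [3, -23, -25, 0],
  [0, 0, -40, 0],
  [0, 0, -40, 0],
])

```text
time: 2.03
position: [566.2, -220.8, 132.0]
ee_rot: [0.52, 0.478, -0.52, 0.48]
ft_force: [1.5, 0.3, -0.0]
opening: 0.5
```

>>> play_rows([
  [0, 0, -35, 0],
  [0, 0, -30, 0],
  [0, 0, -17, 0],
  [0, 0, 0, 0],
])

```text
time: 2.37
position: [564.7, -218.2, 47.3]
ee_rot: [-0.519, -0.482, 0.521, -0.477]
ft_force: [-0.1, 0.3, -0.1]
opening: 0.4
```

>>> play_rows([
  [0, 3, 0, 0],
  [0, 3, 0, 0],
  [0, 3, 0, 0],
  [0, 3, 0, 0],
  [0, 0, 0, 0],
])

```text
time: 2.78
position: [567.7, -204.9, 52.1]
ee_rot: [0.519, 0.48, -0.519, 0.481]
ft_force: [0.1, -0.7, -0.0]
opening: 0.1
```

>>> play_rows([
  [0, 2, 0, 0],
  [0, 2, 0, 0],
  [0, 2, 0, 0],
  [0, 2, 0, 0],
  [0, 2, 0, 0],
])

```text
time: 3.2
position: [567.4, -195.2, 51.0]
ee_rot: [-0.519, -0.48, 0.519, -0.48]
ft_force: [0.4, 0.2, 0.7]
opening: 0.7
```

>>> play_rows([
  [0, 2, 0, 0],
  [0, 2, 0, 0],
  [0, 2, 0, 0],
  [0, 2, 0, 0],
  [0, 2, 0, 0],
])

```text
time: 3.62
position: [567.8, -185.8, 51.1]
ee_rot: [0.519, 0.48, -0.519, 0.481]
ft_force: [2.2, -4.0, -1.7]
opening: 0.3
```

>>> play_rows([
  [0.2, 3, 0, 0],
  [0.2, 3, 0, 0],
  [0.2, 3, 0, 0],
  [0.2, 3, 0, 0],
  [0.2, 3, 0, 0],
])

```text
time: 4.03
position: [568.6, -170.2, 51.2]
ee_rot: [0.519, 0.48, -0.519, 0.481]
ft_force: [3.1, -3.2, -1.0]
opening: 0.2
```

>>> play_rows([
  [0.2, 3, 0, 0],
  [0.2, 3, 0, 0],
  [0.2, 3, 0, 0],
  [0.2, 2, 0, 0],
  [0.2, 2, 0, 0],
])

```text
time: 4.45
position: [569.4, -157.2, 51.2]
ee_rot: [-0.519, -0.48, 0.519, -0.48]
ft_force: [1.4, -4.2, 1.1]
opening: 0.5
```

>>> play_rows([
  [0.2, 2, 0, 0],
  [0.2, 2, 0, 0],
  [0.2, 2, 0, 0],
  [0.2, 2, 0, 0],
  [0.2, 2, 0, 0],
])

```text
time: 4.87
position: [570.1, -147.6, 51.1]
ee_rot: [-0.519, -0.48, 0.519, -0.48]
ft_force: [-1.1, -5.9, 1.7]
opening: 0.1
```

>>> play_rows([
  [0.2, 2, 0, 0],
  [0.2, 2, 0, 0],
  [0.2, 2, 0, 0],
  [0.2, 2, 0, 0],
  [0.2, 2, 0, 0],
])

```text
time: 5.28
position: [570.8, -137.6, 51.1]
ee_rot: [-0.518, -0.481, 0.519, -0.48]
ft_force: [-1.5, -4.9, 3.8]
opening: 0.5
```

>>> play_rows([
  [0.2, 2, 0, 0],
  [0.2, 2, 0, 0],
  [0.1, 2, 0, 0],
  [0.1, 2, 0, 0],
  [0.1, 2, 0, 0],
])

```text
time: 5.7
position: [571.5, -127.6, 51.1]
ee_rot: [-0.518, -0.481, 0.519, -0.48]
ft_force: [-2.0, -6.1, 2.0]
opening: 0.4
```

>>> play_rows([
  [0.1, 2, 0, 0],
  [0.1, 2, 0, 0],
  [0.1, 2, 0, 0],
  [0.1, 2, 0, 0],
  [0.1, 2, 0, 0],
])

```text
time: 6.12
position: [572.2, -117.7, 51.1]
ee_rot: [-0.518, -0.48, 0.519, -0.48]
ft_force: [-0.2, -6.4, 2.8]
opening: 0.3
```

```bash
python3 - <<'E'
from h import *
s=observe();print(s['position'],s['ft_force'])
c=capture('wrist');np.savez('pics/w2.npz',pos=s['position'],q=s['ee_rot'],**c)
b=grab('side','s2.png')
x=np.vstack([cv2.resize(c['color'][:280,100:460],(500,389)),cv2.resize(b['color'][160:250,190:390],(500,205),interpolation=2)])
cv2.imwrite('pics/c2.png',x[:,:,::-1])
E
```

```text
[ 572.19611445 -117.65835008   51.12152995] [-0.16627284 -6.36933656  2.75193505]
```

View pics/c2.png

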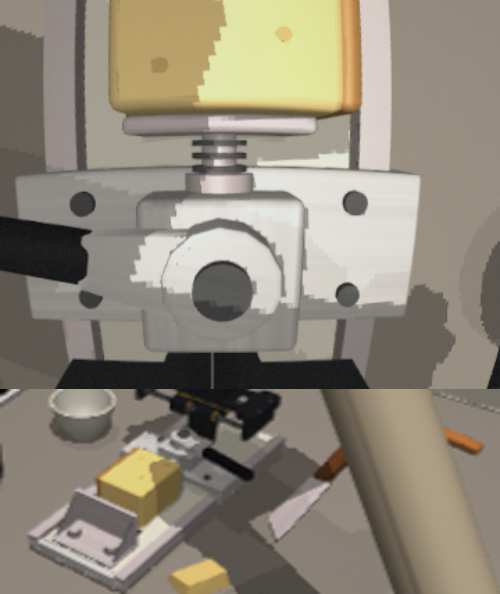

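The pad sits flush on the cheese, the cheese is square, and the backstop gap is still open. I'll carry on more slowly.

>>> play_rows([
  [0.1, 1.5, 0, 0],
  [0.1, 1.5, 0, 0],
  [0.1, 1.5, 0, 0],
  [0.1, 1.5, 0, 0],
  [0.1, 1.5, 0, 0],
])

```text
time: 6.63
position: [572.7, -110.2, 51.1]
ee_rot: [-0.519, -0.48, 0.519, -0.48]
ft_force: [-2.7, -5.8, 3.3]
opening: 0.8
```

>>> play_rows([
  [0.1, 1, 0, 0],
  [0.1, 1, 0, 0],
  [0.1, 1, 0, 0],
  [0.1, 1, 0, 0],
  [0.1, 1, 0, 0],
])

```text
time: 7.05
position: [573.1, -105.2, 51.1]
ee_rot: [-0.518, -0.481, 0.519, -0.48]
ft_force: [-2.1, -5.9, 3.8]
opening: 0.2
```

>>> play_rows([
  [0.1, 0.7, 0, 0],
  [0, 0.7, 0, 0],
  [0.1, 0.7, 0, 0],
  [0, 0.7, 0, 0],
  [0.1, 0.7, 0, 0],
])

```text
time: 7.47
position: [573.3, -101.7, 51.1]
ee_rot: [-0.518, -0.481, 0.519, -0.48]
ft_force: [-3.2, -5.5, 3.8]
opening: 0.4
```

```bash
python3 - <<'E'
from h import *
b=grab('side','s3.png');a=grab('scene','sc3.png')
x=np.vstack([cv2.resize(a['color'][165:245,200:330],(650,400),interpolation=2),cv2.resize(b['color'][180:250,190:290],(285,200),interpolation=2)[:,:,:] if 0 else cv2.resize(b['color'][190:240,190:352],(650,200),interpolation=2)])
cv2.imwrite('pics/c3.png',x[:,:,::-1])
E
```

```text
(no output)
```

View pics/c3.png

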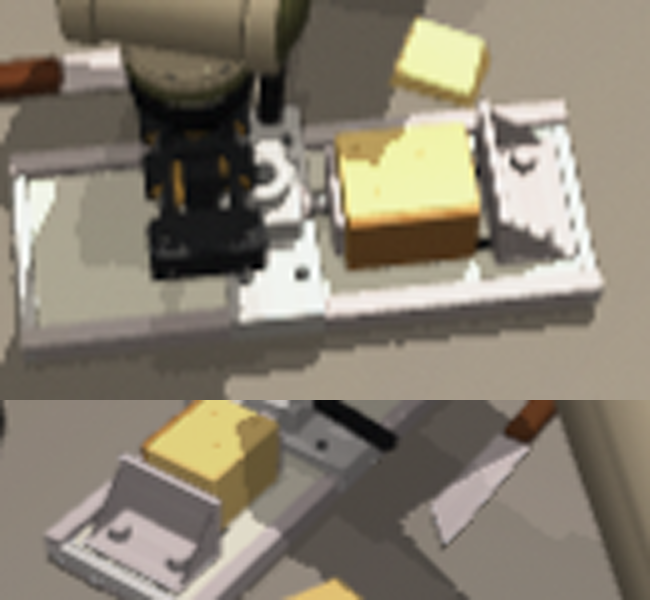

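The cheese's front edge is at (475,258) and the plate's foot at about (497,255), so the gap is about 13 mm.

>>> play_rows([
  [0.1, 1, 0, 0],
  [0.1, 1, 0, 0],
  [0.1, 1, 0, 0],
  [0.1, 1, 0, 0],
  [0.1, 1, 0, 0],
])

```text
time: 7.98
position: [573.7, -96.7, 51.0]
ee_rot: [-0.518, -0.481, 0.519, -0.48]
ft_force: [-3.3, -5.8, 4.4]
opening: 0.4
```

>>> play_rows([
  [0.1, 0.5, 0, 0],
  [0, 0.5, 0, 0],
  [0, 0.5, 0, 0],
  [0, 0.5, 0, 0],
  [0.1, 0.5, 0, 0],
])

```text
time: 8.4
position: [573.9, -94.2, 51.0]
ee_rot: [-0.518, -0.481, 0.519, -0.48]
ft_force: [-3.8, -5.2, 3.7]
opening: 0.6
```

>>> play_rows([
  [0.1, 0.4, 0, 0],
  [0, 0.4, 0, 0],
  [0, 0.4, 0, 0],
  [0, 0.4, 0, 0],
  [0, 0.4, 0, 0],
])

```text
time: 8.82
position: [574.1, -92.2, 51.1]
ee_rot: [-0.518, -0.481, 0.519, -0.48]
ft_force: [-2.3, -5.3, 3.1]
opening: 0.5
```

>>> play_rows([
  [0.1, 0.4, 0, 0],
  [0, 0.4, 0, 0],
  [0, 0.4, 0, 0],
  [0, 0.4, 0, 0],
  [0, 0.4, 0, 0],
])

```text
time: 9.23
position: [574.2, -90.3, 51.0]
ee_rot: [-0.518, -0.481, 0.519, -0.48]
ft_force: [-2.2, -6.8, 3.8]
opening: 0.4
```

>>> play_rows([
  [0, 0.4, 0, 0],
  [0, 0.4, 0, 0],
  [0, 0.4, 0, 0],
  [0, 0.4, 0, 0],
])

```text
time: 9.57
position: [574.3, -89.5, 51.1]
ee_rot: [-0.518, -0.48, 0.52, -0.481]
ft_force: [-2.9, -11.6, 2.3]
opening: 0.4
```

>>> play_rows([
  [0.1, 0.3, 0, 0],
  [0, 0.3, 0, 0],
  [0, 0.3, 0, 0],
  [0, 0.3, 0, 0],
  [0, 0.3, 0, 0],
])

```text
time: 9.98
position: [574.3, -88.8, 51.1]
ee_rot: [-0.518, -0.48, 0.52, -0.481]
ft_force: [-3.3, -16.1, 2.5]
opening: 0.4
```

The pad now presses at about 12 N against the backstop. I'll back off gently so the jaw relaxes to its own drag, then lift.

>>> play_rows([
  [0, -1, 0, 0],
  [0, -1, 0, 0],
  [0, -2, 0, 0],
  [-1, -6, 0, 0],
  [-1, -12, 0, 0],
])

```text
time: 10.4
position: [572.4, -108.0, 50.7]
ee_rot: [0.519, 0.481, -0.519, 0.48]
ft_force: [0.7, 0.9, -0.7]
opening: 0.5
```

>>> play_rows([
  [0, -10, 20, 0],
  [0, 0, 40, 0],
  [0, 0, 40, 0],
  [0, 0, 35, 0],
  [0, 0, 0, 0],
])

```text
time: 10.82
position: [574.9, -120.2, 193.0]
ee_rot: [0.521, 0.477, -0.517, 0.484]
ft_force: [0.0, 0.3, 1.0]
opening: 0.5
```

```bash
python3 - <<'E'
from h import *
s=observe();print(s['position'],s['ft_force'])
c=capture('wrist');np.savez('pics/w4.npz',pos=s['position'],q=s['ee_rot'],**c)
cv2.imwrite('pics/w4.png',cv2.resize(c['color'][:,:,::-1],(800,600),interpolation=2))
E
```

```text
[ 574.92685334 -120.20542504  192.95557816] [0.0388347  0.29807322 0.95724548]
```

View pics/w4.png

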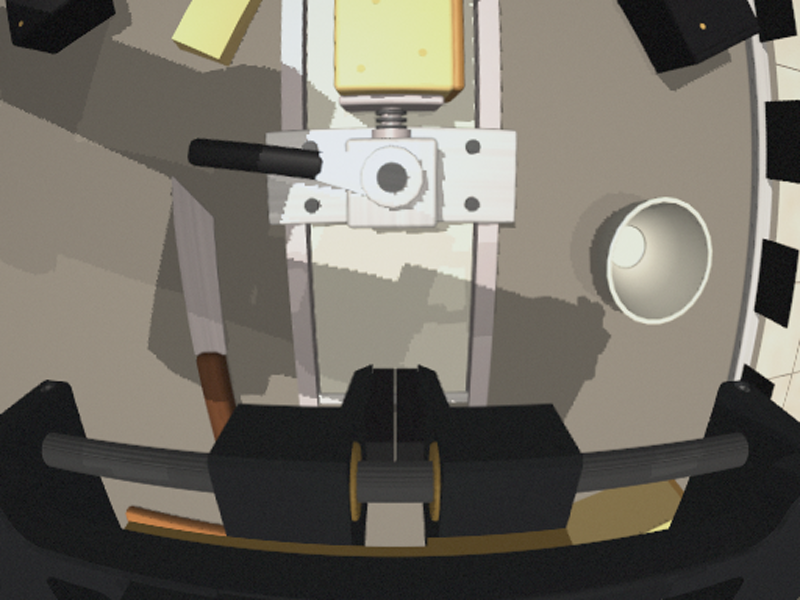

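```bash
python3 - <<'E'
from h import *
f='pics/w4.npz';P=lambda *a:wray(f,*a).round(1)
print('pivot',P(391,178,95),P(391,178,85)); print('grip side far (+y) top',P(192,139,92),P(322,150,92),' near side',P(190,163,92),P(320,178,92),'mid',P(188,152,85),P(320,163,85))
print('rail',P(281,40,32),P(303,380,32))
piv=P(391,178,95);piv[:2]+=0
yaw=-0.073
for th in np.arange(0,1.86,.1):
  ph=np.radians(170)+yaw+th;u=np.array([np.cos(ph),np.sin(ph)]);n=np.array([-u[1],u[0]])
  print(th.round(2),(piv[:2]+88*u-15*n).round(1))
E
```

```text
pivot [579.7 -50.4  95. ] [579.7 -50.8  85. ]
grip side far (+y) top [472.2 -15.7  92. ] [544.8 -32.3  92. ]  near side [469.4 -28.9  92. ] [542.3 -47.1  92. ] mid [465.8 -22.   85. ] [542.  -39.1  85. ]
rail [515.   48.6  32. ] [ 502.6 -193.2   32. ]
0.0 [498.1 -14.3]
0.1 [494.9 -22.6]
0.2 [492.5 -31.2]
0.3 [491. -40.]
0.4 [490.4 -48.9]
0.5 [490.7 -57.9]
0.6 [491.9 -66.7]
0.7 [494.  -75.4]
0.8 [496.9 -83.8]
0.9 [500.7 -91.9]
1.0 [505.2 -99.6]
1.1 [ 510.5 -106.8]
1.2 [ 516.5 -113.4]
1.3 [ 523.1 -119.4]
1.4 [ 530.2 -124.7]
1.5 [ 537.9 -129.3]
1.6 [ 546.  -133.1]
1.7 [ 554.4 -136. ]
1.8 [ 563.1 -138.1]
```

>>> play_rows([
  [-20, 30, 0, -0.1],
  [-20, 30, 0, -0.075],
  [-20, 30, 0, 0],
  [-15, 30, 0, 0],
  [-3, 5, 0, 0],
])

```text
time: 11.28
position: [491.8, 9.4, 184.7]
ee_rot: [-0.558, -0.435, 0.559, -0.432]
ft_force: [-0.2, -0.5, 0.0]
opening: 0.5
```

>>> play_rows([
  [0, 0, -40, 0],
  [0, 0, -40, 0],
  [0, 0, -30, 0],
  [0, 0, -9, 0],
  [0, 0, 0, 0],
])

```text
time: 11.7
position: [493.8, 5.9, 64.6]
ee_rot: [-0.558, -0.435, 0.56, -0.431]
ft_force: [-0.2, 0.4, 0.5]
opening: 0.5
```

>>> play_rows([
  [1, -3, 4, 0],
  [1, -3, 4, 0],
  [0, -2, 0, 0],
  [0, -2, 0, 0],
  [0, 0, 0, 0],
])

```text
time: 12.12
position: [497.3, -4.4, 76.0]
ee_rot: [0.559, 0.433, -0.559, 0.434]
ft_force: [0.3, 1.1, 0.1]
opening: 0.1
```

>>> play_rows([
  [0, -2, 0, 0],
  [0, -2, 0, 0],
  [0, -2, 0, 0],
  [0, -2, 0, 0],
  [0, -2, 0, 0],
])

```text
time: 12.53
position: [496.7, -13.9, 74.9]
ee_rot: [-0.559, -0.433, 0.559, -0.433]
ft_force: [-0.4, 1.5, 0.5]
opening: 0.1
```

>>> play_rows([
  [-1.6, -4.1, 0, 0.05],
  [-1.6, -4.2, 0, 0.05],
  [-1.2, -4.3, 0, 0.05],
  [-1.2, -4.3, 0, 0.05],
  [-0.7, -4.4, 0, 0.05],
])

```text
time: 12.95
position: [490.4, -34.9, 74.9]
ee_rot: [0.5, 0.501, -0.5, 0.5]
ft_force: [0.1, 3.5, 0.8]
opening: 0.2
```

>>> play_rows([
  [-0.7, -4.4, 0, 0.05],
  [-0.3, -4.4, 0, 0.05],
  [-0.3, -4.4, 0, 0.05],
  [0.1, -4.5, 0, 0.05],
  [0.2, -4.5, 0, 0.05],
])

```text
time: 13.37
position: [488.9, -56.4, 74.9]
ee_rot: [0.434, 0.56, -0.433, 0.558]
ft_force: [-1.4, 8.2, 2.3]
opening: 0.3
```

>>> play_rows([
  [0.6, -4.4, 0, 0.05],
  [0.6, -4.4, 0, 0.05],
  [1, -4.4, 0, 0.05],
  [1.1, -4.3, 0, 0.05],
  [1.4, -4.2, 0, 0.05],
])

```text
time: 13.78
position: [492.6, -77.9, 74.9]
ee_rot: [0.361, 0.61, -0.36, 0.607]
ft_force: [-6.6, 6.8, 7.3]
opening: 0.5
```

>>> play_rows([
  [1.5, -4.2, 0, 0.05],
  [1.9, -4.1, 0, 0.05],
  [1.9, -4, 0, 0.05],
  [2.2, -3.9, 0, 0.05],
  [2.3, -3.8, 0, 0.05],
])

```text
time: 14.2
position: [501.8, -98.1, 74.6]
ee_rot: [0.282, 0.651, -0.282, 0.646]
ft_force: [-9.7, 3.9, 6.3]
opening: 0.2
```

>>> play_rows([
  [2.6, -3.6, 0, 0.05],
  [2.7, -3.6, 0, 0.05],
  [3, -3.3, 0, 0.05],
  [3, -3.3, 0, 0.05],
  [3.3, -3, 0, 0.05],
])

```text
time: 14.62
position: [516.5, -115.5, 74.4]
ee_rot: [0.199, 0.681, -0.199, 0.676]
ft_force: [-9.3, -0.3, 1.7]
opening: 0.4
```

>>> play_rows([
  [3.3, -3, 0, 0.05],
  [3.5, -2.7, 0, 0.05],
  [3.6, -2.6, 0, 0.05],
  [3.8, -2.3, 0, 0.05],
  [3.9, -2.3, 0, 0.05],
])

```text
time: 15.03
position: [535.5, -128.9, 74.4]
ee_rot: [0.113, 0.699, -0.113, 0.697]
ft_force: [-4.4, -1.3, -0.4]
opening: 0.3
```

>>> play_rows([
  [4, -1.9, 0, 0.05],
  [4.1, -1.9, 0, 0.05],
  [4.2, -1.5, 0, 0.05],
  [4.2, -1.4, 0, 0.05],
  [2, -0.5, 0, 0],
])

```text
time: 15.45
position: [555.7, -136.3, 74.9]
ee_rot: [0.043, 0.706, -0.043, 0.706]
ft_force: [-0.0, 0.0, -0.6]
opening: 0.4
```

Force has dropped to zero, so the lever has probably snapped over. I'll back off to −x, lift and check.

>>> play_rows([
  [-10, 0, 0, 0],
  [-20, -10, 0, 0],
  [-20, -10, 20, 0],
  [0, 0, 40, 0],
  [0, 0, 40, 0],
])

```text
time: 15.87
position: [503.7, -156.1, 175.5]
ee_rot: [0.045, 0.707, -0.044, 0.704]
ft_force: [1.0, 0.6, 1.3]
opening: 0.4
```

>>> play_rows([
  [-30, -25, 20, 0],
  [-30, -30, 20, 0],
  [-20, -30, 0, 0],
  [0, -30, 0, 0],
  [0, 0, 0, 0],
])

```text
time: 16.28
position: [429.3, -270.6, 212.2]
ee_rot: [0.045, 0.705, -0.046, 0.706]
ft_force: [-1.1, 0.2, -0.5]
opening: -0.0
```

```bash
python3 - <<'E'
from h import *
s=observe();print(s['time'],s['position'],s['ft_force'])
b=grab('side','s5.png');a=grab('scene','sc5.png')
x=np.vstack([cv2.resize(a['color'][165:245,195:325],(585,360),interpolation=2),cv2.resize(b['color'][160:250,190:390],(585,235),interpolation=2)])
cv2.imwrite('pics/c5.png',x[:,:,::-1])
E
```

```text
16.2833 [ 429.27183305 -270.60086601  212.15553924] [-1.05104936  0.1704774  -0.5336786 ]
```

View pics/c5.png

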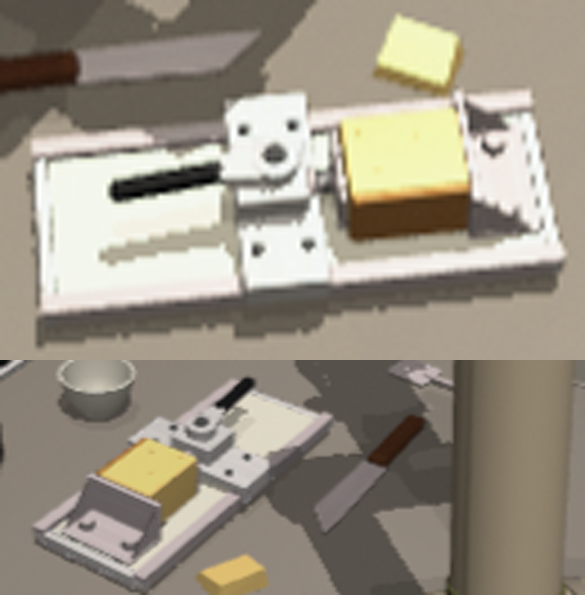

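The lever now points back along the vise, with its tip at (113,190) and pivot at (275,155). The cheese is square against the backstop and the bystanders are in place. I'll check the lever angle numerically before handing in.

```bash
python3 - <<'E'
from h import *
a=dict(np.load('pics/sc5.png.npz'));p=lambda u,v,z:ray(a,195+u/4.5,165+v/4.5,z)
q0,q1=p(275,155,93),p(113,188,86);d=q1-q0;w=np.arctan2(d[1],d[0])%(2*np.pi)
print(q0,q1,np.linalg.norm(d[:2]),'lever',w-np.radians(170)+.073)
c=[p(341,122,86),p(465,110,86),p(348,196,86),p(468,190,86)]
print('cheese yaw',[np.degrees(np.arctan2(*(c[i+1]-c[i])[[1,0]])) for i in(0,2)])
E
```

```text
[579.84585138 -49.17687571  93.        ] [ 581.01452663 -163.51646563   86.        ] 114.3455623268325 lever 1.8285499861717223
cheese yaw [np.float64(85.77136361941437), np.float64(82.52724466779443)]
```

```bash
python3 -c "
from station import arm
print(arm.finish_job())"
```

```text
the job is handed in; nothing more can be done
None
```

I clamped the cheese and handed the job in at about 16 s of the 67 s allowed. I can't confirm the final clamp force, because nothing measures the pad force directly.

- **Jaw:** I pushed the jaw about 98 mm with the closed fingertips. The push was about 4 N for the jaw alone and about 6 N with the cheese sliding. At the backstop it rose to 16 N, so roughly 12 N on the pad. I then backed off.
- **Lever:** I swung the lever round from open to home. The sideways push peaked at about 10 N, then fell to zero as it snapped over centre. I drew the arm clear afterwards.

**Last checks, from the pictures:**
- **Lever angle:** about 1.83 rad, against 1.85 for home and 1.77 needed.
- **Cheese:** lying flat against the backstop with the pad on it. Its two edges read 85.8° and 82.5°, against 85.8° for the vise. The second is about 3° off, close to the 0.06 rad limit. I took that as pixel error, since the cheese is held flat between pad and backstop.
- **Bystanders:** the knife, offcut and bowl looked unmoved in the last crop. The others were out of that view, and the arm touched none of them.

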